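# Shut and start the bench centrifuge

## Robot

A 7-joint arm with a two-finger parallel gripper is mounted at the origin on the work surface. World frame = base frame: x ahead of the robot, y to its left, z up, the work surface at z = 0. Lengths are in m, angles in rad, forces in N, time in s.
With the tool pointing down it reaches from about 0.425 to 0.925 m from the base axis. Payload 6.8 kg.
Tool frame: the origin (TCP) lies on the front face of the gripper's body, between the roots of the fingers; the fingertips stand 73 mm ahead of it and the grasp point (between the pads) lies 54 mm ahead of it; z points along the fingers, y is the direction in which the jaws open and shut (so a half turn about z gives the same grasp; the last joint's range is limited). The gripper opens to 85 mm and grips with 20 to 120 N. Pads are 22 mm wide; open, the fingers measure 114 mm over their backs; the gripper's body (76 mm by 85 mm) begins 54 mm behind the grasp point. The pads swing forward as they close: fully open they stand 13 mm farther back than shut.
Start: joints at [1.133, 0.477, 0.022, 1.555, -0.011, 1.109, -0.083], TCP at [0.219, -0.639, 0.304] pointing down, gripper open.
Joint ranges: [-2.96, 2.96], [-0.34, 2.1], [-1.41, 1.46], [0.24, 2.44], [-1.37, 4.51], [0.17, 1.92], [-2.96, 2.96]. Speed limits (rad/s): [2.39, 2.39, 3.14, 3.14, 3.14, 3.14, 3.14].

## Interface

Orientations are given as a unit quaternion [w, x, y, z].
In Python, from station import get_obs, read_camera, hand_in, spot_in, cut_out, spot_point gives the robot as it stands. The module is installed in compiled form; this text tells all that it offers.
- The arm moves only by the tool move_arm, never from a script. Its arguments are lists of equal length, an entry for each row: "gripper": the opening, from 0 (shut) to 1 (fully open); "xyz": the shift along the tool's x, y, z in cm, a list of three; "twist": the turn about the tool's z in rad. A call has 1 to 5 rows; each row is the pose to reach, as a shift and turn from the pose commanded when the call began, along the tool's axes at that moment; what a row does not reach only later rows make up. A row lasts 1/12 s, in which the tool goes at most 41.7 mm and 7.16 degrees, less where a joint would pass 70% of its speed; a pose out of reach is approached as far as the arm can. A call with a gripper value outside its range is refused whole. The fingers move at their own pace and stop on an object; "squeeze" is the grip in N (left out, the last holds). Time passes only in rows, so rows that repeat a pose let the fingers close. It gives the time, the measured TCP pose, the force and the opening at its end, in the units of the state.
- get_obs(): the state, without advancing time (a new reading comes with each control period).
- read_camera(name): name is "scene" or "top" or "wrist"; returns a dict with "pixels" (480x640x3 uint8, red, green, blue), "fx", "fy", "cx", "cy" (pixels), "R" (3x3) and "t" (3): a world point X has camera coordinates R X + t. Camera axes: x right, y down, z forward; pixel columns grow to the right and rows downward; lengths in m; the calibration is good to about 2 mm. The wrist camera is an equidistant fisheye: a pixel r from the principal point sees the ray r / f radians off the axis. A picture is of the moment at which its call begins. There is no depth.
- hand_in(): hands the job in, once; it reports no verdict.
Trained networks look in the newest picture that a camera, given by its name, has taken for a name from the list of things; names that differ only in an ending like _2 or _b are one class to them, and where a whole thing is asked for, a point or a joint stands for the part that bears it (a point fixed in the world has none). Each returns a list of dicts, best first, with "p" (0 to 1); they miss things now and then, are a little off and sometimes report something else, mostly with a low value. They report only what shows in the picture. A call takes as long as a camera call.
- spot_in(query, camera): "centre" ([x, y, z] in m, in world coordinates, good to about 4 mm: the middle of the surface that is visible of it).
- cut_out(query, camera): "pixels" (480x640 bool, what is visible of it).
- spot_point(query, camera): "centre" ([x, y, z] in m, in world coordinates, good to about 4 mm: a listed point, or the origin of a listed thing).
The state is a dict: "t": time; "q": joint angles; "joint_vel": joint speeds; "joint_torque": joint torques, N m; "eef_pos": TCP position; "tool_rot": TCP orientation; "contact_force": force on the tool from outside, world axes, zero at the start; "torque": the same for the moment, N m; "gripper_width": opening from 0.0 (shut) to 1.0 (fully open).
Only numpy, scipy, OpenCV 4.12 (cv2) and the standard library are available. Lean on these libraries where they do the work, as an engineer would, in place of code of your own. Each camera call takes 0.05 s, during which the arm holds its last target.

## Task

Start the bench centrifuge: first push its open lid down until it is fully shut, then press the raised end of the rocker switch down to turn it on, and then press the long narrow start key all the way in and let it come back up. Do not press the small round stop key at all, and leave the tube rack, the tip box and the jar beside the machine where they stand. Everything is pushed or pressed; nothing is picked up, and the lid is not swung further open.

Things in the scene. Friction and masses are not known exactly. Their poses are not given: they have to be found in the camera images.
- centrifuge: White bench centrifuge, fixed, 280 (x) by 260 (y) by 130 mm high; origin: centre of its underside; x points from its front (nearer the robot) to its back, y to its left, z up. Flat top deck at z = 130 mm. Its front strip, x -140 to -80 mm, is the key panel: rocker, start key and stop key at x = -108 mm, y = +85, 0, -85 mm, in any order. Behind: open rotor chamber under the lid.
- lid (a joint): Opening of the lid in rad: 0 fully shut (flat on the deck), growing as its front edge rises; starts standing open at 0.5 to 0.85, travel ends at 1.3. The stiff hinge holds it wherever it is left; 1 to 3 N at the front edge pushes it down; it does not spring back.
- lid_hinge (a point): Middle of the lid's hinge line (along the centrifuge's y), at x = 125, z = 130 mm of the centrifuge. The lid is a grey slab with a dark window, 195 mm from hinge line to front edge, 230 wide, 20 thick; its underside passes through the hinge line (shut: top face 150 mm over the bench). A 70 mm wide lip at the middle of its front edge sticks out 11 mm more.
- lid_front (a point): Middle of the front edge of the lid's top (outer) face, 195 mm from the hinge line along the lid and 20 mm above its underside; moves with the lid.
- rocker (a joint): Angle of the rocker switch in rad: 0 off, 0.44 on (fully over). It stays where it is left.
- rocker_raised_end (a point): Place to press: on the rocker's top face, 15 mm from its pivot towards the end raised when off (right, -y of the centrifuge); moves with it. The rocker is a grey paddle 34 (x) by 44 (y) by 8 mm in a white frame, tilting about a line along the centrifuge's x, 4 mm above the deck. 2 to 3 N here moves this point about 6.5 mm down to fully on, a hard stop.
- start_key (a joint): Travel of the start key in m: 0 up, 0.006 fully in; sprung, starts to move at about 1.5 N, fully in at about 5 N, comes back by itself.
- start_key_top (a point): Centre of the top face of the start key, the long narrow grey key, 18 mm (x) by 62 mm (y), its top 12 mm above the deck when up; moves with the key.
- stop_key (a joint): Travel of the stop key in m: 0 up, 0.006 fully in; sprung like the start key. Not to be pressed.
- stop_key_top (a point): Centre of the top face of the stop key, the small round grey key, 22 mm in diameter, its top 12 mm above the deck when up.
- tube_rack: White rack of capped blood tubes, loose, 160 by 60 mm and 101 mm high; origin at the centre of its underside. Stands beside the centrifuge; to be left alone.
- tip_box: Blue pipette tip box with clear lid, loose, 122 by 87 mm and 68 mm high; origin at the centre of its underside. To be left alone.
- reagent_jar: Jar, loose, 64 mm in diameter, 100 mm high; origin at the centre of its underside. To be left alone.

How it is judged:
On the way, in this order (a step that is already met when the one before it is completed fails the run):
1. the lid is fully shut (value of joint lid below 0.03 rad), for 0.1 s.
2. the rocker is on (value of joint rocker above 0.38 rad), for 0.1 s.
3. the start key is pressed all the way in (value of joint start_key above 0.005 m), for 0.05 s.
At the end, for the whole second after the job is handed in: The lid is shut (under 0.03 rad), the rocker is on (over 0.38 rad), the start key has been pressed past 5 mm and both keys are up again (under 1 mm); rack, tip box and jar stand upright (within 0.15 rad), at rest, within 20 mm of where they were (value of joint lid below 0.03 rad and value of joint rocker above 0.38 rad and value of joint each of start_key, stop_key below 0.001 m and distance of each of tube_rack, tip_box, reagent_jar from where it was at the start of the episode below 0.02 m and angle between each of tube_rack, tip_box, reagent_jar's own z axis and vertical below 0.15 rad and linear speed of each of tube_rack, tip_box, reagent_jar below 0.02 m/s); the robot touches nothing.
It fails at once if the stop key is pressed (more than 2 mm) (value of joint stop_key above 0.002 m).
It fails at once if the rocker is switched while the lid is open (value of joint rocker above 0.25 rad and value of joint lid above 0.06 rad).
It fails at once if the start key is pressed (more than 3 mm) while the lid is open or the rocker is off (value of joint start_key above 0.003 m and (value of joint lid above 0.06 rad or value of joint rocker below 0.3 rad)).
It fails at once if the lid is swung further open (past 1 rad) (value of joint lid above 1 rad).
It fails at once if the rack, tip box or jar is lifted (more than 15 mm), knocked over or pushed away (more than 30 mm) (height (world z) of any of tube_rack, tip_box, reagent_jar above 0.015 m or distance of any of tube_rack, tip_box, reagent_jar from where it was at the start of the episode above 0.03 m or angle between any of tube_rack, tip_box, reagent_jar's own z axis and vertical above 0.35 rad).
It also fails if it takes over 51 s, if anything falls off the work surface, if the arm or the gripper's body presses on something with over 40 N, if the wrist force passes 120 N, or if a joint passes its speed limit or range.

## Working session

There is one attempt and no reset: what is moved stays moved. The work goes in short steps, Python scripts to look and compute and a tool call to move; the robot and the scene stay as the last step left them, time stands still between calls to the robot, and variables do not carry over. Pictures are saved under pics/ and viewed, and the job is handed in when it is done.

Besides the shell and the picture viewer there is one more tool, called after "Emit:" as name(argument=value, ...), one argument or row to a line, values as JSON. move_arm: Moves the arm, as the interface text tells. Its arguments: {"type":"object","properties":{"gripper":{"type":"array","items":{"type":"number"}},"xyz":{"type":"array","items":{"type":"array","items":{"type":"number"}}},"twist":{"type":"array","items":{"type":"number"}},"squeeze":{"type":"number"}},"required":["gripper","xyz","twist"]}

```bash
mkdir -p pics; python3 - <<'E'
from station import *
import cv2
o=get_obs();print(o)
for c in ["scene","top"]:
    r=read_camera(c);cv2.imwrite(f"pics/{c}0.png",r["pixels"][:,:,::-1])
    for q in ["centrifuge","lid_hinge","lid_front","rocker_raised_end","start_key_top","stop_key_top","tube_rack","tip_box","reagent_jar"]:
        print(c,q,[(d["p"],d["centre"]) for d in spot_point(q,c)[:2]])
E
```

```text
{'t': 0.0, 'q': array([ 1.13290418,  0.47783445,  0.022329  ,  1.5564712 , -0.01148018,
        1.10927423, -0.08309137]), 'joint_vel': array([ 0.00139016, -0.00089646, -0.00196276,  0.00177194, -0.00137773,
       -0.00177063,  0.0008321 ]), 'joint_torque': array([-9.42282968e-04, -5.96451795e+01,  1.60725430e+00, -2.81193370e+01,
        1.22981763e-02,  9.34686977e-03,  2.76039458e-05]), 'eef_pos': array([ 0.21844317, -0.63818773,  0.30289401]), 'tool_rot': array([-9.01350973e-04,  9.86431020e-01,  1.64173621e-01, -2.27198575e-04]), 'contact_force': array([-0.45582788, -0.97366894,  0.93809914]), 'torque': array([ 0.02107697,  0.04801692, -0.0035237 ]), 'gripper_width': 0.9976907240995302}
scene centrifuge []
scene lid_hinge [(0.88, [0.7348, -0.0097, 0.1295])]
scene lid_front [(0.72, [0.6054, 0.0335, 0.278])]
scene rocker_raised_end [(0.68, [0.534, 0.1362, 0.1477])]
scene start_key_top [(0.76, [0.487, -0.0151, 0.1405])]
scene stop_key_top [(0.75, [0.5335, -0.194, 0.0035]), (0.61, [0.5142, 0.0631, 0.1432])]
scene tube_rack [(0.63, [0.6761, 0.2583, -0.0])]
scene tip_box [(0.76, [0.5319, -0.1931, 0.0017])]
scene reagent_jar [(0.89, [0.7703, 0.3695, -0.0024])]
top centrifuge [(0.64, [0.6122, 0.0318, 0.0018])]
top lid_hinge [(0.79, [0.7302, -0.0081, 0.1292]), (0.73, [0.5366, -0.1941, -0.0042])]
top lid_front [(0.66, [0.6104, 0.0298, 0.2774]), (0.53, [0.6161, 0.0329, 0.002])]
top rocker_raised_end [(0.64, [0.5341, 0.1355, 0.1442])]
top start_key_top [(0.61, [0.4862, -0.0129, 0.141])]
top stop_key_top [(0.58, [0.5153, 0.0635, 0.1443])]
top tube_rack [(0.75, [0.6795, 0.2534, -0.0045])]
top tip_box [(0.83, [0.532, -0.1919, -0.0033])]
top reagent_jar [(0.72, [0.7671, 0.3747, -0.0035])]
```

View pics/scene0.png

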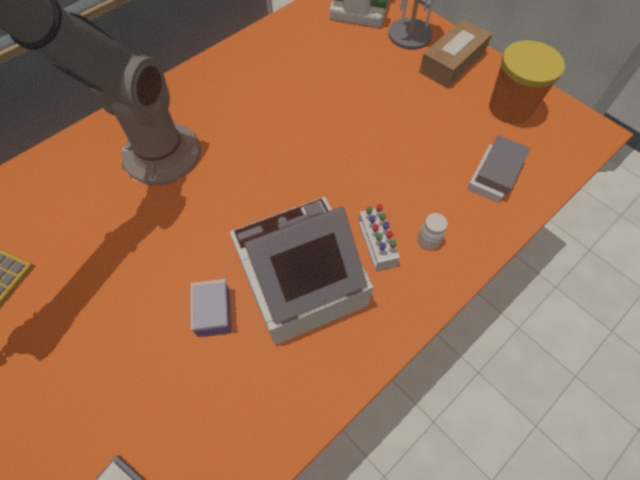

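View pics/top0.png

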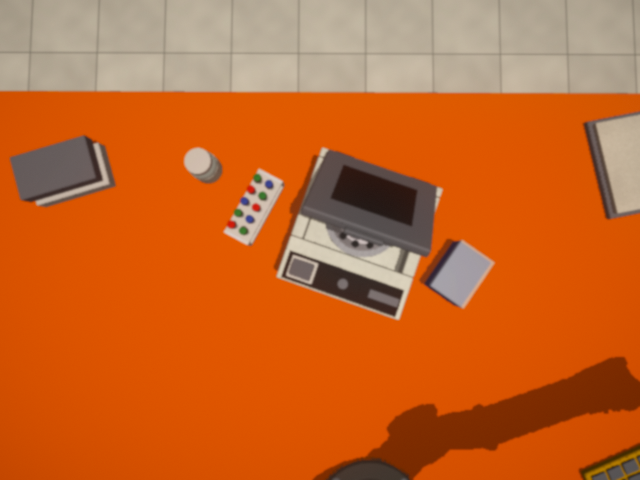

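The top picture shows the rocker at (301,268), the stop key at (343,284), the start key at (384,297) and the lid open. Next I'll fit the centrifuge pose from these detections.

```bash
cat > h.py <<'E'
import numpy as np
from station import *
from scipy.spatial.transform import Rotation as Ro
from scipy.optimize import least_squares
import json,os
def Rt(q): return Ro.from_quat([q[1],q[2],q[3],q[0]]).as_matrix()
def loc2w(p):
    f=json.load(open('fit.json'));c,s=np.cos(f[2]),np.sin(f[2])
    return np.array([f[0]+c*p[0]-s*p[1],f[1]+s*p[0]+c*p[1],p[2]])
def w2loc(p):
    f=json.load(open('fit.json'));c,s=np.cos(f[2]),np.sin(f[2]);dx,dy=p[0]-f[0],p[1]-f[1]
    return np.array([c*dx+s*dy,-s*dx+c*dy,p[2]])
def shift(target,tip=0.073): # local target of tool tip -> tool cm
    o=get_obs();R=Rt(o['tool_rot']);w=loc2w(target)+[0,0,tip]
    return np.round(R.T@(w-o['eef_pos'])*100,2)
def st():
    o=get_obs();R=Rt(o['tool_rot']);f=json.load(open('fit.json'))
    print('t',o['t'],'tip loc mm',np.round(1000*(w2loc(o['eef_pos'])-[0,0,.073]),1),'F',np.round(o['contact_force'],1),'twist needed',round(float(np.arctan2(R[1,0],R[0,0])-f[2]),3),'g',round(o['gripper_width'],2))
E
python3 - <<'E'
from h import *
obs=[((.125,0),(.7348,-.0097)),((.125,0),(.7302,-.0081)),((-.108,.070),(.534,.1362)),((-.108,.070),(.5341,.1355)),
((-.108,-.085),(.487,-.0151)),((-.108,-.085),(.4862,-.0129)),((-.108,0),(.5142,.0631)),((-.108,0),(.5153,.0635)),((0,0),(.6122,.0318))]
def r(f):
    c,s=np.cos(f[2]),np.sin(f[2]);return np.ravel([(f[0]+c*a[0]-s*a[1]-b[0],f[1]+s*a[0]+c*a[1]-b[1]) for a,b in obs])
x=least_squares(r,[.61,.03,-.34],loss='soft_l1',f_scale=.004).x
print(x,np.round(r(x)*1000,1));json.dump(list(x),open('fit.json','w'))
for n,p in dict(lf=(.608,.0315,.278),rack=(.678,.256,0),tip=(.532,-.1925,0),jar=(.769,.372,0)).items(): print(n,w2loc(p))
st();print(shift((-.01,0,.32)))
E
```

```text
[ 0.61503729  0.03166581 -0.32562722] [-1.3  1.4  3.3 -0.2  1.1 -3.7  1.  -3.  -1.5  0.8 -0.7 -1.4 -1.5  3.1
 -2.6  2.7  2.8 -0.1]
lf [-0.00661444 -0.00240835  0.278     ]
rack [-0.01211117  0.23268745  0.        ]
tip [-0.00696237 -0.23894984  0.        ]
jar [0.03699804 0.37170287 0.        ]
t 1.0 tip loc mm [-161.2 -761.9  230.9] F [-0.4  0.8  1.2] twist needed 0.655 g 1.0
[ 58.42 -51.19  -8.91]
```

Emit:
move_arm(
  gripper=[0,0,0,0,0],
  xyz=[
    [0,0,-2],
    [0,0,-4],
    [0,0,-6],
    [0,0,-8],
    [0,0,-10],
  ],
  twist=[0.12,0.24,0.36,0.48,0.6],
)

```text
t: 1.42
eef_pos: [0.2186, -0.6385, 0.4049]
tool_rot: [-0.0, 0.99, -0.138, 0.0]
contact_force: [0.8, 0.4, -1.2]
gripper_width: 0.297
```

```bash
python3 - <<'E'
from h import *
st();print(shift((-.01,0,.32)))
E
```

```text
t 1.4167 tip loc mm [-161.2 -761.8  331.9] F [ 0.8  0.4 -1.2] twist needed 0.05 g 0.3
[ 18.88 -75.34   1.2 ]
```

Emit:
move_arm(
  gripper=[0,0,0,0,0],
  xyz=[
    [1,-3.9,0],
    [2,-7.8,0],
    [3,-11.7,0],
    [4,-15.6,0],
    [4.8,-19,0],
  ],
  twist=[0.05,0.05,0.05,0.05,0.05],
)

```text
t: 1.83
eef_pos: [0.3169, -0.4658, 0.4041]
tool_rot: [-0.0, 0.987, -0.159, 0.0]
contact_force: [-0.3, -0.1, -0.1]
gripper_width: -0.002
```

Emit:
move_arm(
  gripper=[0,0,0,0,0],
  xyz=[
    [1,-3.9,0],
    [2,-7.8,0],
    [3,-11.7,0],
    [4,-15.6,0],
    [4.8,-19,0],
  ],
  twist=[0,0,0,0,0],
)

```text
t: 2.25
eef_pos: [0.4221, -0.3005, 0.4043]
tool_rot: [-0.0, 0.987, -0.159, 0.0]
contact_force: [1.1, -0.2, -0.6]
gripper_width: 0.001
```

Emit:
move_arm(
  gripper=[0,0,0,0,0],
  xyz=[
    [1,-3.9,0],
    [2,-7.8,0],
    [3,-11.7,0],
    [4,-15.6,0],
    [4.8,-19,0],
  ],
  twist=[0,0,0,0,0],
)

```text
t: 2.67
eef_pos: [0.5274, -0.1352, 0.4043]
tool_rot: [-0.0, 0.987, -0.159, 0.0]
contact_force: [-0.1, -1.1, -0.3]
gripper_width: -0.002
```

```bash
python3 - <<'E'
from h import *
st();print(shift((-.0,0,.32)))
E
```

```text
t 2.6667 tip loc mm [ -29.7 -186.1  331.3] F [-0.1 -1.1 -0.3] twist needed 0.007 g -0.0
[  3.09 -18.59   1.14]
```

Emit:
move_arm(
  gripper=[0,0,0,0,0],
  xyz=[
    [0.7,-3.9,0],
    [1.4,-7.8,0],
    [2.1,-11.7,0],
    [2.8,-15.6,0],
    [3.5,-18.6,1],
  ],
  twist=[0,0,0,0,0],
)

```text
t: 3.08
eef_pos: [0.6196, 0.0315, 0.3959]
tool_rot: [-0.001, 0.987, -0.158, 0.002]
contact_force: [0.6, 0.2, 0.0]
gripper_width: -0.001
```

```bash
python3 - <<'E'
from h import *
import cv2
st();print(shift((.004,0,.30)))
for c in ["top","scene","wrist"]:
    r=read_camera(c);cv2.imwrite(f"pics/{c}1.png",r["pixels"][:,:,::-1])
    print(w2loc(spot_point("lid_front",c)[0]["centre"]) if spot_point("lid_front",c) else None)
E
```

```text
t 3.0833 tip loc mm [  4.3   1.3 322.9] F [0.6 0.2 0. ] twist needed 0.008 g -0.0
[-0.04  0.14  2.29]
[-0.0044304  -0.00293747  0.2778    ]
[-0.00926975 -0.00267163  0.2776    ]
[-8.14139495e-03 -7.41648711e-05  2.76600000e-01]
```

View pics/wrist1.png

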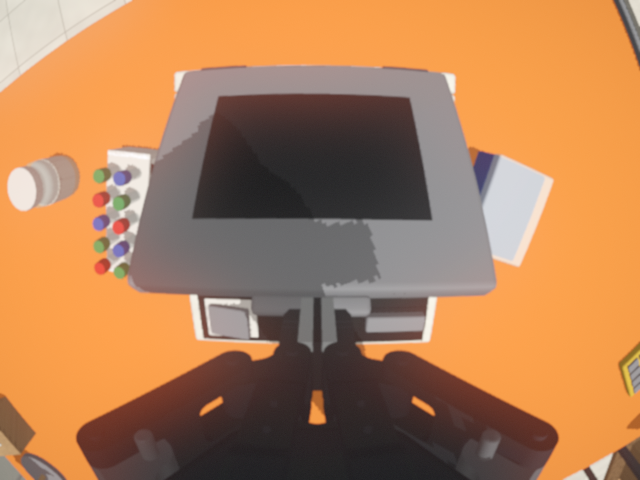

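View pics/scene1.png

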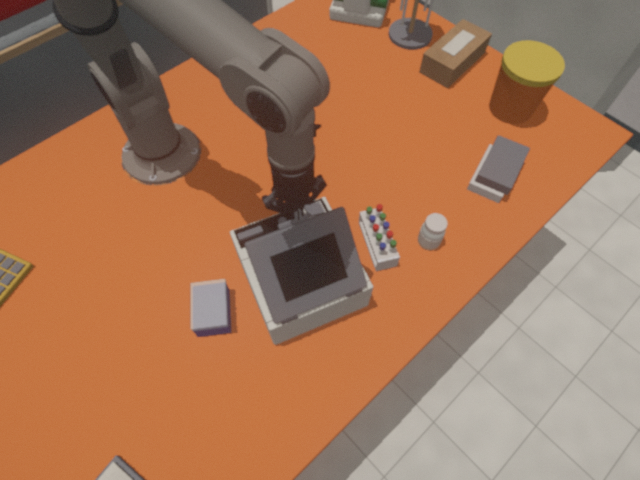

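Emit:
move_arm(
  gripper=[0,0,0,0,0],
  xyz=[
    [0,0,1],
    [0,0,2],
    [0,0,3],
    [-0.2,0,4],
    [-0.4,0,5],
  ],
  twist=[0,0,0,0,0],
)

```text
t: 3.95
eef_pos: [0.613, 0.0295, 0.3431]
tool_rot: [-0.0, 0.987, -0.159, -0.002]
contact_force: [-0.0, 1.0, 2.2]
gripper_width: -0.001
```

Emit:
move_arm(
  gripper=[0,0,0,0,0],
  xyz=[
    [-0.3,0,1],
    [-0.6,0,2],
    [-0.9,0,3],
    [-1.2,0,4],
    [-1.5,0,5],
  ],
  twist=[0,0,0,0,0],
)

```text
t: 4.37
eef_pos: [0.5996, 0.0337, 0.2928]
tool_rot: [0.0, 0.987, -0.159, -0.0]
contact_force: [-1.1, 1.0, 2.8]
gripper_width: 0.003
```

```bash
python3 - <<'E'
from h import *
import cv2
st()
for c in ["top","scene","wrist"]:
    r=read_camera(c);cv2.imwrite(f"pics/{c}2.png",r["pixels"][:,:,::-1])
    s=spot_point("lid_front",c);print(w2loc(s[0]["centre"]) if s else None)
E
```

```text
t 4.3667 tip loc mm [-15.2  -3.  219.8] F [-1.1  1.   2.8] twist needed 0.005 g 0.0
[-0.0440619  -0.00090912  0.2319    ]
[-0.04895665 -0.00266736  0.2296    ]
None
```

View pics/wrist2.png

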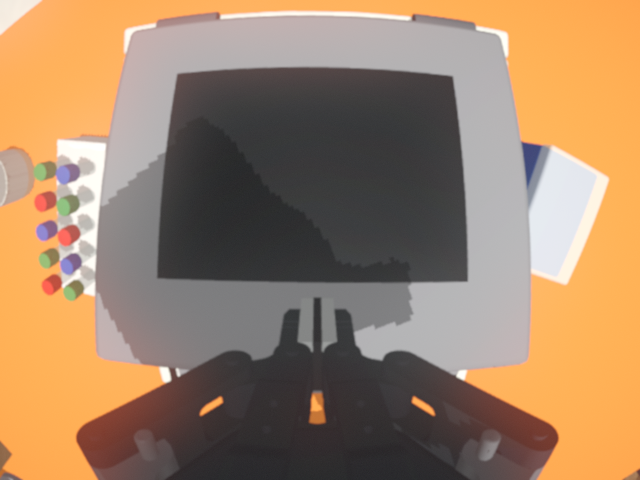

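```bash
python3 - <<'E'
from h import *
import cv2
st()
ims=[]
for c in ["top","scene"]:
    r=read_camera(c);p=r["pixels"].copy()
    for th in (.2,.3,.43):
        for y in (-.115,.115):
            for rr,h,col in ((.195,.02,(0,255,0)),):
                x=.125-rr*np.cos(th)+h*np.sin(th);z=.13+rr*np.sin(th)+h*np.cos(th)
                X=r["R"]@loc2w((x,y,z))+np.ravel(r["t"]);u=r["fx"]*X[0]/X[2]+r["cx"];v=r["fy"]*X[1]/X[2]+r["cy"]
                cv2.circle(p,(int(round(u)),int(round(v))),1,{.2:(0,255,0),.3:(255,255,255),.43:(0,0,255)}[th],-1)
    X=r["R"]@(get_obs()['eef_pos']-[0,0,.073])+np.ravel(r["t"]);u=r["fx"]*X[0]/X[2]+r["cx"];v=r["fy"]*X[1]/X[2]+r["cy"]
    cv2.circle(p,(int(u),int(v)),1,(255,0,255),-1)
    a=p[120:330,250:480] if c=="top" else p[160:360,200:420]
    ims.append(cv2.resize(a,(400,400),interpolation=cv2.INTER_NEAREST))
cv2.imwrite("pics/ov.png",np.hstack(ims)[:,:,::-1])
E
```

```text
t 4.6667 tip loc mm [-14.5  -3.  221.1] F [ 0.4 -0.4  0.7] twist needed 0.005 g 0.0
```

View pics/ov.png

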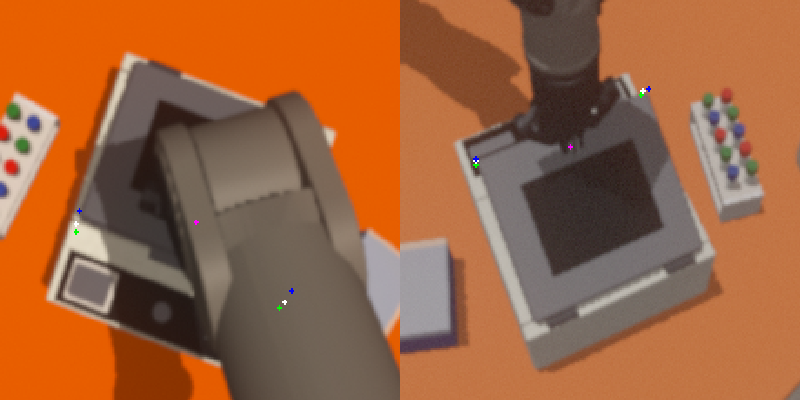

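The lid agrees with 0.43 rad: in the overlay, tip height matches the lid surface there. I'll keep pushing.

Emit:
move_arm(
  gripper=[0,0,0,0,0],
  xyz=[
    [-0.5,0,1],
    [-1,0,2],
    [-1.5,0,3],
    [-2,0,4],
    [-2.5,0,5],
  ],
  twist=[0,0,0,0,0],
)

```text
t: 5.18
eef_pos: [0.5756, 0.0416, 0.2426]
tool_rot: [0.0, 0.987, -0.159, -0.0]
contact_force: [0.6, -0.0, 1.4]
gripper_width: -0.002
```

Emit:
move_arm(
  gripper=[0,0,0,0,0],
  xyz=[
    [-0.2,0,0.5],
    [-0.4,0,1],
    [-0.5,0,1.4],
    [-0.5,0,1.7],
    [-0.5,0,1.9],
  ],
  twist=[0,0,0,0,0],
)

```text
t: 5.6
eef_pos: [0.5711, 0.0431, 0.2244]
tool_rot: [0.0, 0.987, -0.159, -0.001]
contact_force: [-1.5, -0.5, 1.0]
gripper_width: 0.006
```

```bash
python3 - <<'E'
from h import *
st()
E
```

```text
t 5.6 tip loc mm [-45.3  -3.2 151.4] F [-1.5 -0.5  1. ] twist needed 0.005 g 0.01
```

Emit:
move_arm(
  gripper=[0,0,0,0],
  xyz=[
    [0,0,0.1],
    [0,0,0.2],
    [0,0,0.3],
    [0,0,0.3],
  ],
  twist=[0,0,0,0],
)

```text
t: 5.93
eef_pos: [0.5716, 0.0432, 0.2227]
tool_rot: [0.0, 0.987, -0.159, 0.0]
contact_force: [-4.6, -0.1, 6.7]
gripper_width: -0.001
```

Emit:
move_arm(
  gripper=[0,0,0,0],
  xyz=[
    [0,0,0.1],
    [0,0,0.2],
    [0,0,0.3],
    [0,0,0.3],
  ],
  twist=[0,0,0,0],
)

```text
t: 6.27
eef_pos: [0.5716, 0.0433, 0.2224]
tool_rot: [0.0, 0.987, -0.16, 0.0]
contact_force: [-12.6, -1.6, 28.3]
gripper_width: 0.001
```

The position stalled with 28 N, so the lid is on its stop. I'll lift and check.

Emit:
move_arm(
  gripper=[0,0,0,0,0],
  xyz=[
    [0,0,-1],
    [0,0,-3],
    [0,0,-5],
    [-3,0,-6],
    [-6,0,-6],
  ],
  twist=[0,0,0,0,0],
)

```text
t: 6.68
eef_pos: [0.5164, 0.0621, 0.2814]
tool_rot: [-0.001, 0.987, -0.16, 0.003]
contact_force: [-0.6, 0.2, 1.1]
gripper_width: 0.0
```

```bash
python3 - <<'E'
from h import *
import cv2
st()
for c in ["top","scene","wrist"]:
    r=read_camera(c);cv2.imwrite(f"pics/{c}3.png",r["pixels"][:,:,::-1])
    for q in ["lid_front","lid_hinge","rocker_raised_end","start_key_top","stop_key_top"]:
        s=spot_point(q,c);print(c,q,[(d['p'],np.round(w2loc(d["centre"])*1000,1)) for d in s[:2]])
E
```

```text
t 6.6833 tip loc mm [-103.2   -2.7  208.4] F [-0.6  0.2  1.1] twist needed 0.003 g 0.0
top lid_front [(0.58, array([-73.3,  -1.3, 149.9]))]
top lid_hinge [(0.76, array([121.2,  -4.7, 130.8])), (0.27, array([ 36.2, 375.3,  -2.9]))]
top rocker_raised_end [(0.63, array([-107. ,   73.2,  142.2]))]
top start_key_top []
top stop_key_top []
scene lid_front [(0.86, array([-77.3,  -2.4, 151.3])), (0.24, array([ 38.3, 366.6,  -1.8]))]
scene lid_hinge [(0.75, array([127.3,  -4.5, 131.3]))]
scene rocker_raised_end [(0.73, array([-108.6,   72.6,  149.8])), (0.41, array([1.8, 1.7, 0.5]))]
scene start_key_top [(0.45, array([-109.2,  -85. ,  138.4]))]
scene stop_key_top [(0.61, array([-104. ,   -0.8,  141.6]))]
wrist lid_front [(0.73, array([-73.2,   4.4, 148.3]))]
wrist lid_hinge []
wrist rocker_raised_end [(0.69, array([-16.4, 234.1,  -1.6])), (0.63, array([-107.6,   68.9,  145.6]))]
wrist start_key_top [(0.92, array([-105.9,  -85. ,  140. ])), (0.39, array([-106.5,    1.3,  143. ]))]
wrist stop_key_top [(0.7, array([-109.6,   -3. ,  142.1]))]
```

View pics/wrist3.png

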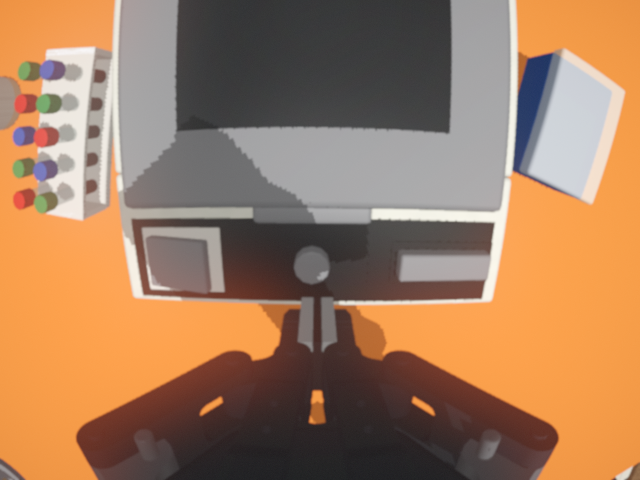

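The lid reads shut in every view (front edge at z ≈ 150 mm). In the wrist view the rocker is at (178,262), the stop key at (312,264) and the start key at (443,265). The open gripper lets me press the rocker with its -y finger alone, while the other finger hangs past the machine's side.

Emit:
move_arm(
  gripper=[1,1,1,1,1],
  xyz=[
    [-0.1,-4,0],
    [-0.2,-8,0],
    [-0.4,-12.2,0],
    [-0.4,-12.2,0],
    [-0.4,-12.2,0],
  ],
  twist=[0,0,0,0,0],
)

```text
t: 8.0
eef_pos: [0.549, 0.1823, 0.2788]
tool_rot: [-0.001, 0.988, -0.157, -0.0]
contact_force: [-0.6, -1.0, -0.7]
gripper_width: 0.705
```

Emit:
move_arm(
  gripper=[1,1,1,1,1],
  xyz=[
    [0,0,1],
    [0,0,2],
    [0,0,3],
    [0,0,4],
    [0,0,4],
  ],
  twist=[0,0,0,0,0],
)

```text
t: 8.42
eef_pos: [0.5479, 0.1774, 0.236]
tool_rot: [0.001, 0.987, -0.16, -0.002]
contact_force: [-0.9, -0.7, -0.5]
gripper_width: 1.0
```

```bash
python3 - <<'E'
from h import *
import cv2
st()
for c in ["scene","wrist"]:
    r=read_camera(c);p=r["pixels"]
    if c=="scene": p=cv2.resize(p[160:300,200:400],(800,560))
    cv2.imwrite(f"pics/{c}4.png",p[:,:,::-1])
E
```

```text
t 8.4167 tip loc mm [-110.2  116.6  163. ] F [-0.9 -0.7 -0.5] twist needed 0.004 g 1.0
```

View pics/wrist4.png

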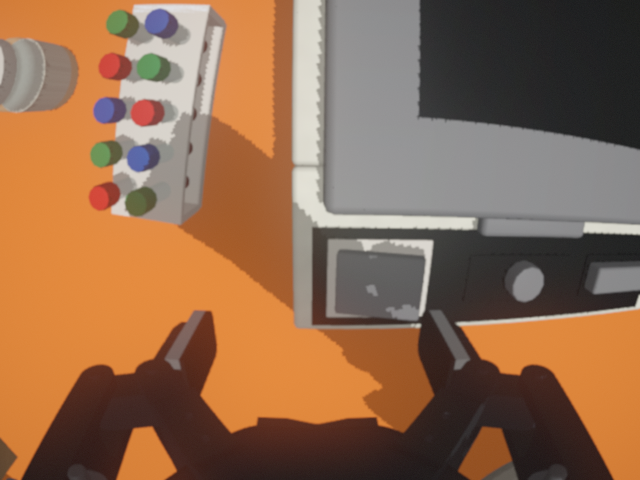

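View pics/scene4.png

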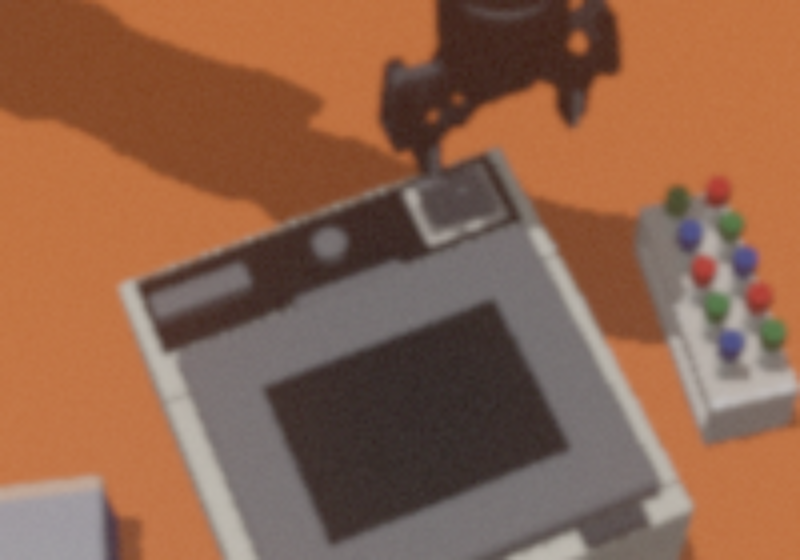

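```bash
python3 - <<'E'
from h import *
import cv2
o=get_obs();R=Rt(o['tool_rot']);r=read_camera("wrist")
def proj(w):
    X=r["R"]@w+np.ravel(r["t"]);th=np.arctan2(np.hypot(X[0],X[1]),X[2]);n=np.hypot(X[0],X[1]);return np.round([r["cx"]+r["fx"]*th*X[0]/n,r["cy"]+r["fy"]*th*X[1]/n],1)
for y in (.0425,.052):
  for x in (-.011,.011):
    for z in (.055,.060,.073): print(y,x,z,proj(o['eef_pos']+R@np.array([x,y,z])))
print("raised end",proj(loc2w((-.108,.070,.145))),proj(loc2w((-.108+.017,.063,.146))),proj(loc2w((-.108-.017,.063,.146))))
E
```

```text
0.0425 -0.011 0.055 [416.7 354.5]
0.0425 -0.011 0.06 [414.1 347.9]
0.0425 -0.011 0.073 [407.7 332.1]
0.0425 0.011 0.055 [423.5 308.7]
0.0425 0.011 0.06 [420.4 302.9]
0.0425 0.011 0.073 [412.9 289.1]
0.052 -0.011 0.055 [438.  353.2]
0.052 -0.011 0.06 [434.9 346.7]
0.052 -0.011 0.073 [427.4 331.2]
0.052 0.011 0.055 [446.1 307.9]
0.052 0.011 0.06 [442.4 302.1]
0.052 0.011 0.073 [433.5 288.6]
raised end [411.8 288.8] [429.6 257.4] [421.6 319. ]
```

Emit:
move_arm(
  gripper=[1,1,1,1,1],
  xyz=[
    [0.1,0,0.8],
    [0.2,0,1.6],
    [0.2,0,2.4],
    [0.2,0,2.8],
    [0.2,0,2.8],
  ],
  twist=[0,0,0,0,0],
)

```text
t: 8.98
eef_pos: [0.5504, 0.1781, 0.2094]
tool_rot: [0.001, 0.987, -0.159, -0.001]
contact_force: [-0.4, -0.2, 0.1]
gripper_width: 0.999
```

Emit:
move_arm(
  gripper=[1,1,1,1,1],
  xyz=[
    [0,0,0.1],
    [0,0,0.2],
    [0,0,0.3],
    [0,0,0.4],
    [0,0,0.4],
  ],
  twist=[0,0,0,0,0],
)

```text
t: 9.4
eef_pos: [0.5511, 0.1784, 0.2069]
tool_rot: [-0.0, 0.987, -0.159, 0.0]
contact_force: [0.3, 0.7, 0.0]
gripper_width: 1.001
```

Emit:
move_arm(
  gripper=[1,1,1,1,1],
  xyz=[
    [0,0,0.1],
    [0,0,0.2],
    [0,0,0.3],
    [0,0,0.4],
    [0,0,0.4],
  ],
  twist=[0,0,0,0,0],
)

```text
t: 9.82
eef_pos: [0.5512, 0.178, 0.2029]
tool_rot: [0.0, 0.987, -0.16, 0.0]
contact_force: [-0.6, -0.7, 2.2]
gripper_width: 0.999
```

Emit:
move_arm(
  gripper=[1,1,1,1,1],
  xyz=[
    [0,0,0.1],
    [0,0,0.2],
    [0,0,0.3],
    [0,0,0.4],
    [0,0,0.4],
  ],
  twist=[0,0,0,0,0],
)

```text
t: 10.23
eef_pos: [0.5509, 0.1768, 0.1988]
tool_rot: [0.001, 0.987, -0.16, -0.0]
contact_force: [-2.9, -5.5, 6.0]
gripper_width: 0.998
```

Emit:
move_arm(
  gripper=[1,1,1,1],
  xyz=[
    [0,0,0.1],
    [0,0,0.2],
    [0,0,0.3],
    [0,0,0.3],
  ],
  twist=[0,0,0,0],
)

```text
t: 10.57
eef_pos: [0.551, 0.1768, 0.1982]
tool_rot: [0.002, 0.987, -0.16, -0.0]
contact_force: [-8.8, -7.6, 26.2]
gripper_width: 1.005
```

Emit:
move_arm(
  gripper=[1,1,1,1,1],
  xyz=[
    [0,0,-1],
    [0,0,-3],
    [0,0,-5],
    [-2,0,-5],
    [-4,0,-5],
  ],
  twist=[0,0,0,0,0],
)

```text
t: 10.98
eef_pos: [0.5141, 0.1915, 0.247]
tool_rot: [-0.001, 0.987, -0.16, 0.001]
contact_force: [-1.3, -0.3, -1.0]
gripper_width: 1.0
```

```bash
python3 - <<'E'
from h import *
import cv2
st()
for c in ["scene","wrist","top"]:
    r=read_camera(c);p=r["pixels"]
    s=spot_point("rocker_raised_end",c);print(c,[(d['p'],np.round(w2loc(d["centre"])*1000,1)) for d in s[:2]])
    if c=="wrist": p=cv2.resize(p[200:360,270:470],(800,640)[:2])
    cv2.imwrite(f"pics/{c}5.png",p[:,:,::-1])
E
```

```text
t 10.9833 tip loc mm [-146.8  119.2  174. ] F [-1.3 -0.3 -1. ] twist needed 0.004 g 1.0
scene [(0.77, array([-109.8,   67.6,  144.9]))]
wrist [(0.9, array([-111. ,   67.4,  139.3]))]
top [(0.82, array([-106.4,   70. ,  140.3])), (0.38, array([-110.5,  -82.7,  141.1]))]
```

View pics/wrist5.png

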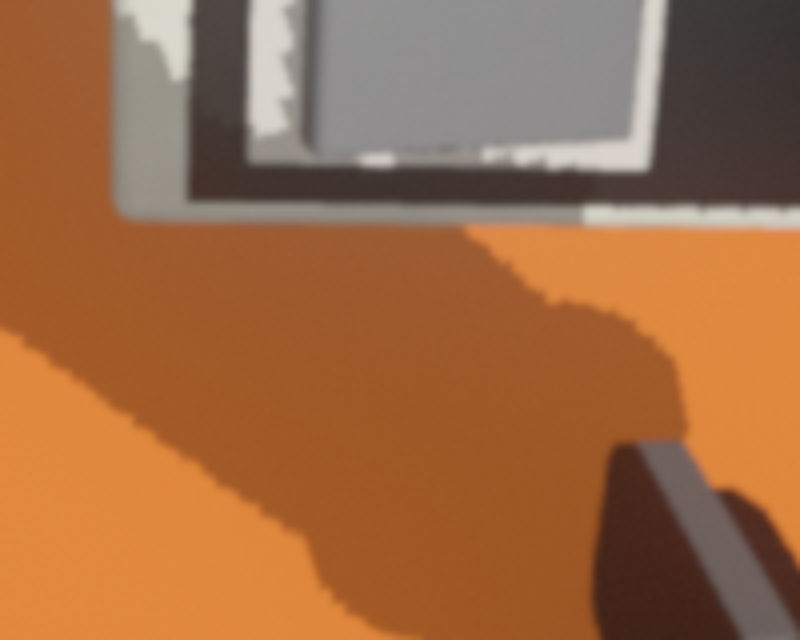

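```bash
python3 - <<'E'
from h import *
r=read_camera("wrist")
def proj(w):
    X=r["R"]@w+np.ravel(r["t"]);th=np.arctan2(np.hypot(X[0],X[1]),X[2]);n=np.hypot(X[0],X[1]);return (np.array([r["cx"]+r["fx"]*th*X[0]/n-270,r["cy"]+r["fy"]*th*X[1]/n-200])*4).round()
for a in (-.22,0,.1,.16,.22):
    f=lambda y,h:loc2w((-.125,.085+y*np.cos(a)-h*np.sin(a),.134+h*np.cos(a)+y*np.sin(a)))
    print(a,"Ltop",proj(f(.022,.008)),"Lbot",proj(f(.022,0)),"Rtop",proj(f(-.022,.008)),"w",proj(f(-.022,.008))[0]-proj(f(.022,.008))[0])
E
```

```text
-0.22 Ltop [263. 160.] Lbot [274. 141.] Rtop [613. 186.] w 350.0
0 Ltop [275. 172.] Lbot [272. 152.] Rtop [620. 174.] w 345.0
0.1 Ltop [283. 178.] Lbot [273. 158.] Rtop [621. 168.] w 338.0
0.16 Ltop [289. 181.] Lbot [275. 161.] Rtop [620. 165.] w 331.0
0.22 Ltop [296. 184.] Lbot [278. 164.] Rtop [619. 162.] w 323.0
```

The rocker's left end is now the raised one: its side wall shows at zoom (310,70), where before the press the raised end was on the right. The hard stop at 26 N also came after about 6 mm of travel. Next is the start key, with the gripper shut.

Emit:
move_arm(
  gripper=[0,0,0,0,0],
  xyz=[
    [0,3,-2],
    [0,7,-2],
    [0,11,-2],
    [0,15,-2],
    [1,18,-2],
  ],
  twist=[0,0,0,0,0],
)

```text
t: 11.75
eef_pos: [0.464, 0.0141, 0.2656]
tool_rot: [0.001, 0.987, -0.16, -0.001]
contact_force: [0.7, -0.2, 0.4]
gripper_width: 0.296
```

Emit:
move_arm(
  gripper=[0,0,0,0,0],
  xyz=[
    [1,1.5,0],
    [2,2.4,0],
    [2.9,2.4,0],
    [2.9,2.4,0],
    [2.9,2.4,0],
  ],
  twist=[0,0,0,0,0],
)

```text
t: 12.17
eef_pos: [0.4866, -0.0142, 0.2657]
tool_rot: [-0.0, 0.987, -0.159, -0.0]
contact_force: [-0.9, -0.5, -0.1]
gripper_width: -0.003
```

```bash
python3 - <<'E'
from h import *
import cv2
st();print(shift((-.108,-.085,.150)))
for c in ["wrist","scene","top"]:
    r=read_camera(c);p=r["pixels"]
    for q in ["rocker_raised_end","start_key_top"]:
        s=spot_point(q,c);print(c,q,[(d['p'],np.round(w2loc(d["centre"])*1000,1)) for d in s[:2]])
    cv2.imwrite(f"pics/{c}6.png",p[:,:,::-1])
E
```

```text
t 12.1667 tip loc mm [-107.   -84.5  192.7] F [-0.9 -0.5 -0.1] twist needed 0.006 g -0.0
[-0.09  0.05  4.27]
wrist rocker_raised_end [(0.71, array([-107.2,   64.1,  135.2]))]
wrist start_key_top [(0.75, array([-107.1,  -86.6,  138.7]))]
scene rocker_raised_end [(0.6, array([-109.8,   68.6,  138.9]))]
scene start_key_top [(0.5, array([-106.4,  -84.2,  138.1]))]
top rocker_raised_end [(0.89, array([-108.8,   67.8,  136.3]))]
top start_key_top []
```

View pics/wrist6.png

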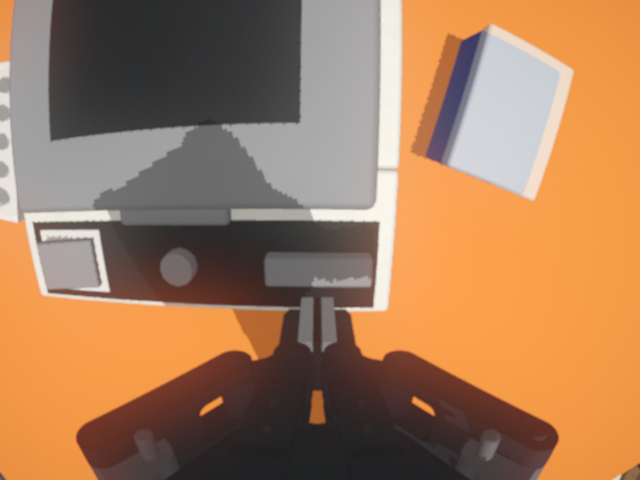

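The start key is at (318,270), right below the shut fingertips, and the rocker's pressed end now reads z ≈ 137 mm, against about 146 before. Now the key press.

Emit:
move_arm(
  gripper=[0,0,0,0,0],
  xyz=[
    [-0.1,0,1.5],
    [-0.1,0,3],
    [-0.1,0,4.2],
    [-0.1,0,4.6],
    [-0.1,0,4.8],
  ],
  twist=[0,0,0,0,0],
)

```text
t: 13.03
eef_pos: [0.4846, -0.0146, 0.2173]
tool_rot: [0.0, 0.987, -0.159, -0.001]
contact_force: [0.2, -0.1, -0.4]
gripper_width: 0.001
```

Emit:
move_arm(
  gripper=[0,0,0,0,0],
  xyz=[
    [0,0,0.2],
    [0,0,0.4],
    [0,0,0.6],
    [0,0,0.8],
    [0,0,0.8],
  ],
  twist=[0,0,0,0,0],
)

```text
t: 13.45
eef_pos: [0.4855, -0.0145, 0.2103]
tool_rot: [-0.0, 0.987, -0.159, 0.001]
contact_force: [-1.1, -1.5, 3.0]
gripper_width: -0.001
```

Emit:
move_arm(
  gripper=[0,0,0,0],
  xyz=[
    [0,0,0.1],
    [0,0,0.2],
    [0,0,0.3],
    [0,0,0.3],
  ],
  twist=[0,0,0,0],
)

```text
t: 13.78
eef_pos: [0.4855, -0.0145, 0.2085]
tool_rot: [0.0, 0.987, -0.159, 0.001]
contact_force: [-5.1, 0.6, 18.1]
gripper_width: 0.004
```

Emit:
move_arm(
  gripper=[0,0],
  xyz=[
    [0,0,0.05],
    [0,0,0.05],
  ],
  twist=[0,0],
)

```text
t: 13.95
eef_pos: [0.4856, -0.0145, 0.2084]
tool_rot: [0.0, 0.987, -0.16, 0.001]
contact_force: [-7.3, -0.5, 21.8]
gripper_width: 0.002
```

Emit:
move_arm(
  gripper=[0,0,0,0,0],
  xyz=[
    [0,0,-1],
    [0,0,-3],
    [0,0,-6],
    [0,0,-10],
    [0,0,-12],
  ],
  twist=[0,0,0,0,0],
)

```text
t: 14.37
eef_pos: [0.4858, -0.0145, 0.33]
tool_rot: [-0.0, 0.987, -0.159, 0.002]
contact_force: [1.3, -0.3, 0.1]
gripper_width: 0.0
```

```bash
python3 - <<'E'
from h import *
import cv2
st()
for c in ["wrist","scene","top"]:
    r=read_camera(c);p=r["pixels"]
    for q in ["lid_front","rocker_raised_end","start_key_top","stop_key_top","tube_rack","tip_box","reagent_jar"]:
        s=spot_point(q,c);print(c,q,[(d['p'],np.round(w2loc(d["centre"])*1000,1)) for d in s[:1]])
    cv2.imwrite(f"pics/{c}7.png",p[:,:,::-1])
E
```

```text
t 14.3667 tip loc mm [-107.7  -85.   257. ] F [ 1.3 -0.3  0.1] twist needed 0.005 g 0.0
wrist lid_front [(0.95, array([-7.130e+01, -1.000e-01,  1.497e+02]))]
wrist rocker_raised_end [(0.9, array([-111.3,   65.6,  138.7]))]
wrist start_key_top [(0.91, array([-109. ,  -87.3,  138.8]))]
wrist stop_key_top [(0.7, array([-106.9,   -0.8,  142.3]))]
wrist tube_rack [(0.93, array([-18.4, 235. ,   1.7]))]
wrist tip_box []
wrist reagent_jar []
scene lid_front [(0.79, array([-74.2,  -3.6, 150. ]))]
scene rocker_raised_end [(0.58, array([-110.1,   69.8,  140.2]))]
scene start_key_top [(0.51, array([-109. ,  -85.4,  139.4]))]
scene stop_key_top [(0.6, array([-107.7,   -3.1,  142.1]))]
scene tube_rack [(0.59, array([-13.4, 233.8,   2.7]))]
scene tip_box [(0.75, array([-107.2,  -85.2,  140.5]))]
scene reagent_jar [(0.93, array([ 38.4, 370.4,  -1.3]))]
top lid_front [(0.72, array([-71.6,   0. , 150.5]))]
top rocker_raised_end [(0.66, array([-111.4,   69.3,  138. ]))]
top start_key_top []
top stop_key_top [(0.59, array([-105.5,    2.5,  142.8]))]
top tube_rack []
top tip_box [(0.75, array([  -2.9, -239.3,   -6.6]))]
top reagent_jar [(0.89, array([ 33.4, 374.1,  -2.3]))]
```

View pics/wrist7.png

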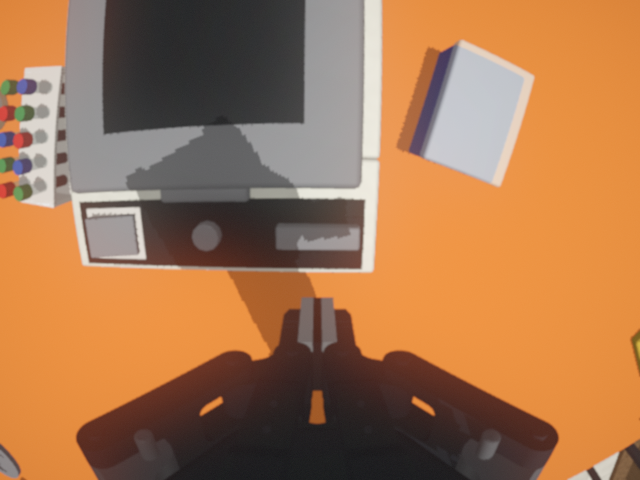

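The lid is shut, the rocker (112,235) is tipped to its on side, and the start key (318,236) is back at its earlier height. The arm is clear of everything, so I'll hand in.

```bash
python3 -c "
from station import *
print(hand_in())"
```

```text
the job is handed in; nothing more can be done
None
```

I closed the lid, switched the rocker on and pressed the start key in that order, then handed the job in at about 14.5 s of the 51 s allowed. `hand_in` gives no verdict, so the results below come from my own checks.

- **Lid:** I pushed it down until it stopped moving at 28 N. Afterwards all three cameras put its front edge at about 150 mm, which is fully shut.
- **Rocker:** I pressed the raised end with one finger until it hit a hard stop at 26 N. That end's reading fell from about 146 mm to 138–140 mm. Its angle was not measured directly, and an image check against the on position matched only roughly: the paddle's width fitted, its slope in the picture less so.
- **Start key:** I pressed it to its stop at about 22 N, with the fingertip about 6.5 mm below the key's raised height, then released it. The last readings put its top at about 139 mm, the same as before the press but lower than the nominal 142 mm. That is within the networks' 4 mm error, and they can't resolve the 1 mm limit.
- **Stop key, rack, tip box and jar:** I touched none of them. The last readings put all four within a few millimetres of where they started. Some cameras missed some of them, and the scene camera once mistook the start key for the tip box.
- **Arm:** it ended about 115 mm above the keys, touching nothing.

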